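Fit the green lens carrier on the splined spindle

TASK

Pick up the lens carrier with the green grip and push its splined bore onto the splined spindle of the station, turning it so that the teeth mesh (rock it a little if they catch), until it sits fully home and level on the black seat; then let go. Lower it all the way, do not drop it on, and leave the amber and blue carriers where they are.

Things in the scene. Friction and masses are not known exactly. Their poses are not given: they have to be found in the camera images.
- green_carrier_centre (a point): Carrier to fit, loose, upright, 90 high, under 0.6 kg: cup 88 mm wide, 40 high, open below; 110 mm flange, 6 thick; on it a green grip bar 60 long, 18 wide, 44 high. Point: on the axis, 45 mm above the underside; z up, x along bar. Bar spans 1 to 45 mm above the point: pinch it along y. Bore 76 mm; six ribs 6 mm wide, 30 mm up from the rim, reach in to a 56 mm circle, at 30, 90.. deg from x.
- spindle_seat (a point): Centre of the black seat (100 mm wide) on a fixed grey 170 mm block; z up. The spindle on it does not turn: 48 mm core, six brass teeth 6 mm wide, 24 high, to a 68 mm circle, at 0, 60.. deg from x; cone to 36 mm above the seat. A carrier meshes with its bar along any pair of teeth (play 12 deg, 4 mm); home, its centre is 45 mm above this point, unmeshed 66 or more. Two low buttons at the corners.
- amber_carrier_centre (a point): A like carrier with an orange (amber) grip and flange edge, loose on the table, same size; not to be used. The point is on its axis 45 mm above its underside.
- blue_carrier_centre (a point): A like carrier with a blue grip and flange edge, loose on the table, same size; not to be used. The point is on its axis 45 mm above its underside.
Not all that is in view belongs to the job. What is shaped like the part that bears green_carrier_centre but purple is not meant. Leave any brown look-alike of the part that bears spindle_seat alone.

How it is judged:
By the outcome, as a careful person would: the job done as asked, in the order asked, and still so for the second after the job is handed in, with the robot touching nothing.
It also fails if it takes over 35 s, if anything falls off the work surface, if the arm or the gripper's body presses on something with over 40 N, if the wrist force passes 120 N, or if a joint passes its speed limit or range.

ROBOT

A 6-joint arm with a two-finger parallel gripper is mounted at the origin on the work surface. World frame = base frame: x ahead of the robot, y to its left, z up, the work surface at z = 0. Lengths are in m, angles in rad, forces in N, time in s.
With the tool pointing down it reaches from about 0.425 to 0.95 m from the base axis. Payload 14.7 kg.
Tool frame: the origin (TCP) lies at the very end of the fingers, on their centre line; the grasp point (between the pads) lies 19 mm behind it; z points along the fingers, y is the direction in which the jaws open and shut (so a half turn about z gives the same grasp; the last joint's range is limited). The gripper opens to 85 mm and grips with 20 to 120 N. Pads are 22 mm wide; open, the fingers measure 114 mm over their backs; the gripper's body (76 mm by 85 mm) begins 54 mm behind the grasp point. The pads swing forward as they close: fully open they stand 13 mm farther back than shut.
Start: joints at [-1.281, 0.48, 1.596, -0, 1.065, -0.047], TCP at [0.215, -0.613, 0.231] pointing down, gripper open.
Joint ranges: [-2.75, 2.75], [-0.82, 2.05], [0.23, 2.67], [-1.56, 4.7], [0.09, 2.69], [-2.92, 2.92]. Speed limits (rad/s): [1.89, 1.89, 2.39, 3.01, 3.01, 3.01].

INTERFACE

Orientations are given as a rotation vector (axis times angle).
In Python, from rig import bot gives the robot as it stands. The module is installed in compiled form; this text tells all that it offers.
- The arm moves only by the shell command python3 -m creep 'ROWS' [FORCE]. ROWS is JSON, a list of rows, each a list of 5 numbers: the shift along the tool's x, y, z in m, then the turn about the tool's z in degrees, then the finger opening in m, from 0 to 0.0854. In form: [[x, y, z, yaw, jaw], ...]. A call has 1 to 12 rows; each row shifts and turns the pose as measured when the row begins, along the tool's axes as they then stand; what a row does not reach is not made up. A row lasts 1/10 s, in which the tool goes at most 50 mm and 8.59 degrees, less where a joint would pass 70% of its speed; a pose out of reach is approached as far as the arm can. A call with a gripper value outside its range is refused whole. The fingers move at their own pace and stop on an object; FORCE is the grip in N (left out, the last holds). Time passes only in rows, so rows that do not move let the fingers close. It gives the time, the measured TCP pose, the force and the opening at its end, in the units of the state.
- bot.state(): the state, without advancing time (a new reading comes with each control period).
- bot.camera(name): name is "scene" or "top"; returns a dict with "frame" (400x640x3 uint8, red, green, blue), "range_z" (400x640 float32, m along the optical axis (not along the pixel's ray), 0 where there is no reading), "mtx" (3x3 intrinsics, pixels), "origin" and "attitude" of the camera in the world. Camera axes: x right, y down, z forward; pixel columns grow to the right and rows downward; lengths in m; the calibration is good to about 2 mm. A picture is of the moment at which its call begins.
- bot.close_job(): hands the job in, once; it reports no verdict.
The state is a dict: "time_s": time; "joints": joint angles; "joint_vel": joint speeds; "effort": joint torques, N m; "ee_pos": TCP position; "tool_rot": TCP orientation; "wrist_force": force on the tool from outside, world axes, zero at the start; "torque": the same for the moment, N m; "width": finger opening in m.
Only numpy, scipy, OpenCV 4.12 (cv2) and the standard library are available. Lean on these libraries where they do the work, as an engineer would, in place of code of your own. Each camera call takes 0.05 s, during which the arm holds its last target. There are 200 camera calls.

## Working session

There is one attempt and no reset: what is moved stays moved. The work goes in short steps, Python scripts to look and compute and a shell command to move; the robot and the scene stay as the last step left them, time stands still between calls to the robot, and variables do not carry over. Pictures are saved under pics/ and viewed, about 8 in all and at most 12, crops included, and the job is handed in when it is done.

```bash
mkdir -p pics; cat > h.py <<'E'
import numpy as np, cv2
from rig import bot
from scipy.spatial.transform import Rotation as R
def cam(n):
    c=bot.camera(n); return c
def att(c):
    a=np.array(c['attitude'],float)
    return a if a.shape==(3,3) else R.from_rotvec(a).as_matrix() if a.size==3 else R.from_quat(a).as_matrix()
def cloud(c):
    z=c['range_z']; K=np.array(c['mtx']); v,u=np.mgrid[:z.shape[0],:z.shape[1]]
    p=np.stack([(u-K[0,2])/K[0,0]*z,(v-K[1,2])/K[1,1]*z,z],-1)
    w=p@att(c).T+np.array(c['origin']); w[z==0]=np.nan; return w
def ray(c,u,v,h):
    K=np.array(c['mtx']); d=att(c)@np.array([(u-K[0,2])/K[0,0],(v-K[1,2])/K[1,1],1]); o=np.array(c['origin'])
    return o+d*(h-o[2])/d[2]
E
python3 - <<'E'
from h import *
s=bot.state(); print({k:np.round(v,3) for k,v in s.items()})
for n in('scene','top'):
    c=cam(n); cv2.imwrite(f'pics/{n}0.png',c['frame'][:,:,::-1]); np.savez(n+'0.npz',**c)
    print(n,c['origin'],c['attitude'],c['mtx'])
E
```

```text
{'time_s': np.float64(0.0), 'joints': array([-1.281,  0.481,  1.597,  0.   ,  1.065, -0.047]), 'joint_vel': array([ 0.   ,  0.   , -0.001, -0.001, -0.001,  0.001]), 'effort': array([-2.0000e-03, -9.5064e+01, -4.3019e+01, -0.0000e+00,  1.2000e-02,
        0.0000e+00]), 'ee_pos': array([ 0.215, -0.613,  0.231]), 'tool_rot': array([-3.096, -0.526,  0.   ]), 'wrist_force': array([-0.007,  0.089,  0.241]), 'torque': array([ 0.022,  0.02 , -0.037]), 'width': np.float64(0.085)}
scene [0.77771155 0.4962034  0.85096852] [-0.76478593 -2.74957358  0.89537037] [[406.24790623   0.         320.31550229]
 [  0.         406.24790623 203.20301922]
 [  0.           0.           1.        ]]
top [ 0.21291882 -0.0107511   1.64046744] [-2.14901603  2.11115906 -0.18337271] [[503.10373485   0.         319.06064961]
 [  0.         503.10373485 207.48094196]
 [  0.           0.           1.        ]]
```

View pics/top0.png

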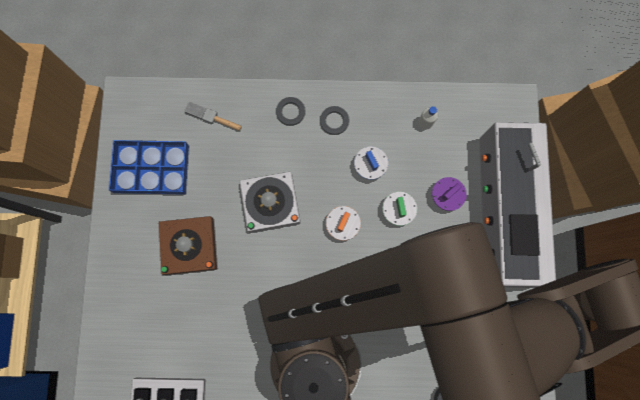

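View pics/scene0.png

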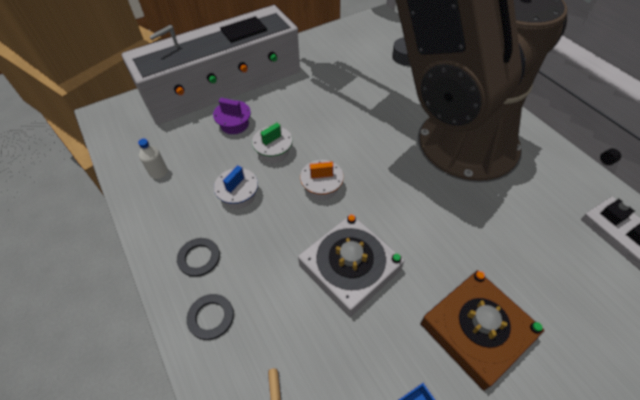

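Top view: green-grip carrier at (400,208), purple look-alike at (448,195), amber at (343,223), blue at (370,163). Grey station at (269,201), brown look-alike at (187,245). The green-barred white carrier and the grey block fit the description. I'll measure both and confirm them in a crop.

```bash
cat > m.py <<'E'
from h import *
def bar(c,hsv_lo,hsv_hi,roi,name=''):
    u0,v0,u1,v1=roi; hsv=cv2.cvtColor(c['frame'],cv2.COLOR_RGB2HSV)
    m=np.zeros(hsv.shape[:2],np.uint8); m[v0:v1,u0:u1]=cv2.inRange(hsv,hsv_lo,hsv_hi)[v0:v1,u0:u1]
    w=cloud(c); vs,us=np.nonzero(m); P=w[vs,us]; zt=np.nanpercentile(P[:,2],90)
    k=P[:,2]>zt-.008; T=P[k]; q=np.array([ray(c,u,v,zt) for u,v in zip(us[k],vs[k])])[:,:2].astype(np.float32)
    r=cv2.minAreaRect(q*1000); print(name,'px',us.mean().round(),vs.mean().round(),len(us),'ztop',zt.round(4),'rect mm',np.round(r[0],1),np.round(r[1],1),'ang',round(r[2],1),'mean',q.mean(0).round(4))
E
python3 - <<'E'
from m import *
G=((45,100,40),(80,255,255));A=((3,150,100),(16,255,255));B=((100,120,60),(125,255,255)); BR=((15,70,60),(35,255,255))
rois={'top':dict(g=(380,188,422,230),a=(322,203,364,245),b=(350,143,392,185)),'scene':dict(g=(250,120,295,160),a=(300,155,345,195),b=(213,160,260,205))}
sp={'top':(250,183,290,220),'scene':(328,232,375,275)}
for n in('top','scene'):
    c=dict(np.load(n+'0.npz')); r=rois[n]
    bar(c,*G,r['g'],n+' green'); bar(c,*A,r['a'],n+' amber'); bar(c,*B,r['b'],n+' blue')
    u0,v0,u1,v1=sp[n]; f=c['frame'];hsv=cv2.cvtColor(f,cv2.COLOR_RGB2HSV); w=cloud(c)
    m=np.zeros(f.shape[:2],bool); m[v0:v1,u0:u1]=(cv2.inRange(hsv,*BR)>0)[v0:v1,u0:u1]
    vs,us=np.nonzero(m);P=w[vs,us]; print('brass',len(us),us.mean(),vs.mean(),np.nanpercentile(P[:,2],[5,50,90,98]).round(4),np.nanmean(P,0).round(4))
    W=w[v0:v1,u0:u1].reshape(-1,3); print('region z',np.nanpercentile(W[:,2],[5,20,50,80,99]).round(4))
    # block plate rectangle at height
    big=w[v0-40:v1+40,u0-40:u1+40]; print('plate z hist',np.histogram(big[...,2][~np.isnan(big[...,2])],bins=np.arange(-.0,.14,.008)))
    np.save(n+'brass.npy',np.c_[us,vs])
c=np.load('top0.npz')['frame']; s=np.load('scene0.npz')['frame']
a=cv2.resize(c[150:260,230:470],None,fx=3.3,fy=2.7*3.3/2.7,interpolation=2)[:, :792]
b=cv2.resize(s[200:310,290:410],None,fx=2,fy=2,interpolation=2); d=cv2.resize(s[80:210,200:360],None,fx=1.7,fy=1.7,interpolation=2)
o=np.zeros((590,800,3),np.uint8); o[:a.shape[0],:a.shape[1]]=a; o[365:365+b.shape[0],:b.shape[1]]=b; o[365:365+d.shape[0],300:300+d.shape[1]]=d
cv2.imwrite('pics/crop1.png',o[:,:,::-1])
E
```

```text
top green px 401.0 206.0 96 ztop 0.0942 rect mm [ 492.8 -262.8] [57.5 14.5] ang 11.3 mean [ 0.4933 -0.2628]
top amber px 343.0 221.0 80 ztop 0.0955 rect mm [441.9 -81.4] [13.6 53.5] ang 66.4 mean [ 0.4425 -0.0818]
top blue px 372.0 159.0 87 ztop 0.0931 rect mm [ 642.1 -171. ] [56.4 14.4] ang 27.7 mean [ 0.642  -0.1715]
brass 60 268.8 199.45 [0.0556 0.0777 0.0853 0.0876] [0.5101 0.1539 0.0738]
region z [0.0468 0.0505 0.0548 0.0612 0.0945]
plate z hist (array([5698,  344,   40,   45,   45,  476, 1687,  517,   42,   49,  107,
         61,    8,    0,    0,    0,    0]), array([-0.   ,  0.008,  0.016,  0.024,  0.032,  0.04 ,  0.048,  0.056,
        0.064,  0.072,  0.08 ,  0.088,  0.096,  0.104,  0.112,  0.12 ,
        0.128,  0.136]))
scene green px 271.0 133.0 265 ztop 0.092 rect mm [ 496.1 -257.4] [57.7 22.4] ang 10.6 mean [ 0.4965 -0.2575]
scene amber px 321.0 166.0 130 ztop 0.0924 rect mm [445.8 -77.5] [18.8 55.5] ang 66.0 mean [ 0.446  -0.0776]
scene blue px 233.0 178.0 290 ztop 0.092 rect mm [ 644.4 -165.2] [59.9 18.8] ang 26.4 mean [ 0.6453 -0.1653]
brass 184 350.45652173913044 254.5326086956522 [0.0554 0.0719 0.0801 0.0812] [0.5127 0.1578 0.0702]
region z [0.0502 0.0521 0.0564 0.0781 0.0936]
plate z hist (array([6394,  173,  187,  137,  150,  312, 3824,  691,  112,  114,  218,
        134,    1,    0,    0,    0,    0]), array([-0.   ,  0.008,  0.016,  0.024,  0.032,  0.04 ,  0.048,  0.056,
        0.064,  0.072,  0.08 ,  0.088,  0.096,  0.104,  0.112,  0.12 ,
        0.128,  0.136]))
```

View pics/crop1.png

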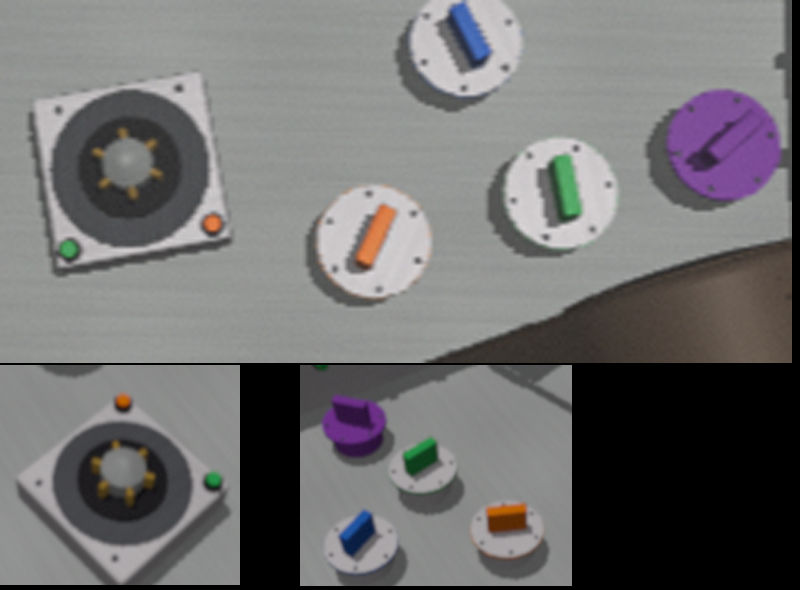

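Crop confirms it: the white carrier with the green bar is the part, and the white/grey block with the black seat and brass teeth is the station. I'll measure the spindle while the top view is clear, then move above the carrier.

```bash
cat > sp.py <<'E'
from m import *
def spindle(c,n):
    u0,v0,u1,v1={'top':(225,160,315,245),'scene':(290,205,415,315)}[n]
    f=c['frame']; g=f.max(2); hsv=cv2.cvtColor(f,cv2.COLOR_RGB2HSV); w=cloud(c)
    # light plate minus: dark discs -> big ring contour, black seat contour
    for thr,nm in((55,'black'),(110,'ring')):
        m=np.zeros(g.shape,np.uint8); m[v0:v1,u0:u1]=(g<thr)[v0:v1,u0:u1]*255
        cs,_=cv2.findContours(m,cv2.RETR_EXTERNAL,cv2.CHAIN_APPROX_NONE); k=max(cs,key=cv2.contourArea); h=cv2.convexHull(k)[:,0]
        mm=np.zeros_like(m); cv2.drawContours(mm,[k],-1,255,1); zz=np.nanmedian(w[mm>0][:,2])
        q=np.array([ray(c,u,v,zz) for u,v in h])[:,:2].astype(np.float32); e=cv2.fitEllipse(q*1000) if len(q)>5 else None
        print(n,nm,'z',zz.round(4),np.round(e[0],1),np.round(e[1],1))
    P=w[v0:v1,u0:u1].reshape(-1,3); P=P[~np.isnan(P[:,2])]
    for a,b in((.086,.1),(.074,.084)):
        Q=P[(P[:,2]>a)&(P[:,2]<b)]; print(n,'z band',a,len(Q),cv2.minEnclosingCircle((Q[:,:2]*1000).astype(np.float32)))
    return
E
python3 - <<'E'
from sp import *
for n in('top','scene'):
    c=dict(np.load(n+'0.npz')); spindle(c,n)
    uv=np.load(n+'brass.npy'); q=np.array([ray(c,u,v,.080) for u,v in uv])[:,:2]; cen=np.array([.511,.156]) if n=='top' else np.array([.513,.158])
    e=(cv2.minEnclosingCircle((q*1000).astype(np.float32))); print('brass circle',e); cen=np.array(e[0])/1000
    d=q-cen; r=np.hypot(*d.T); a=np.arctan2(d[:,1],d[:,0]); k=r>.024
    print('tooth phase deg mod60',np.degrees(np.angle(np.exp(6j*a[k]).mean()))/6, abs(np.exp(6j*a[k]).mean()))
    # plate outline
    hsv=cv2.cvtColor(c['frame'],cv2.COLOR_RGB2HSV)
    w=cloud(c); m=((abs(w[...,2]-.052)<.014)&(np.hypot(w[...,0]-.512,w[...,1]-.156)<.14)).astype(np.uint8)
    P=w[m>0][:,:2]; print('plate',cv2.minAreaRect((P*1000).astype(np.float32)))
E
```

```text
top black z 0.0567 [509.9 155.7] [95.6 97.2]
top ring z 0.0518 [510.8 156. ] [151.6 153.9]
top z band 0.086 98 ((504.0758056640625, 152.51943969726562), 26.408843994140625)
top z band 0.074 97 ((509.3943786621094, 153.86001586914062), 33.96672821044922)
brass circle ((509.58892822265625, 154.65744018554688), 35.6528434753418)
tooth phase deg mod60 11.076938211966004 0.8498196802646429
plate ((510.94732666015625, 154.25155639648438), (171.40853881835938, 170.1485595703125), 11.320622444152832)
scene black z 0.0562 [510.7 157. ] [ 99.8 101.8]
scene ring z 0.0515 [509.9 156. ] [152.3 152.7]
scene z band 0.086 183 ((511.113525390625, 157.60076904296875), 19.246511459350586)
scene z band 0.074 213 ((510.5228271484375, 156.72547912597656), 33.741153717041016)
brass circle ((513.7141723632812, 158.31642150878906), 39.462013244628906)
tooth phase deg mod60 11.938868960744847 0.6635070194440043
plate ((509.93121337890625, 156.95697021484375), (171.61151123046875, 170.8196258544922), 11.591119766235352)
```

```bash
python3 -m creep '[[0.038,-0.024,0,0,0.0854],[0.038,-0.024,0,0,0.0854],[0.038,-0.024,0,0,0.0854],[0.038,-0.024,0,0,0.0854],[0.038,-0.024,0,0,0.0854],[0.038,-0.024,0,0,0.0854],[0.038,-0.024,0,0,0.0854],[0.038,-0.024,0,0,0.0854],[0.030,-0.02,0,0,0.0854],[0.02,-0.01,0,0,0.0854],[0,0,0,8.2,0.0854],[0,0,0,0,0.0854]]' 40; python3 - <<'E'
from h import *
s=bot.state(); M=R.from_rotvec(s['tool_rot']).as_matrix(); print(s['ee_pos'],np.degrees(np.arctan2(M[1,0],M[0,0])),M[:,2]); print(M.T@(np.array([.4945,-.260,.130])-s['ee_pos']))
E
```

```text
time_s: 1.3
ee_pos: [0.4832, -0.2728, 0.2274]
tool_rot: [-3.123, -0.295, 0.004]
wrist_force: [0.2, 0.4, -0.4]
width: 0.0851
[ 0.48323779 -0.27281987  0.22740696] 10.785844278462038 [-0.0032017   0.0040413  -0.99998671]
[ 0.013695   -0.01004078  0.09742141]
```

Seat is about (0.5105, 0.156, 0.056), tooth phase about 11.5°, which matches the plate angle. Next I descend part way and refine the carrier axis from its flange.

```bash
python3 -m creep '[[0.0137,-0.010,0.03,0,0.0854],[0,0,0.04,0,0.0854],[0,0,0.02,0,0.0854],[0,0,0,0,0.0854]]'; python3 - <<'E'
from m import *
for n in('top','scene'):
    c=dict(np.load(n+'0.npz')); w=cloud(c); near=np.hypot(w[...,0]-.495,w[...,1]+.26)<.075
    m=(near&(w[...,2]>.036)&(w[...,2]<.06)).astype(np.uint8)
    k=max(cv2.findContours(m,0,1)[0],key=cv2.contourArea)[:,0]; z=np.nanmedian(w[m>0][:,2])
    h=cv2.convexHull(k)[:,0]; q=np.array([ray(c,u,v,.046) for u,v in h])[:,:2].astype(np.float32)
    print(n,'z',z,np.round(cv2.fitEllipse(q*1000),1) if 0 else cv2.fitEllipse(q*1000))
s=bot.state(); M=R.from_rotvec(s['tool_rot']).as_matrix(); print(s['ee_pos'])
c=cam('scene'); np.savez('scene1.npz',**c); cv2.imwrite('pics/s1.png',cv2.resize(c['frame'][40:240,160:420],None,fx=2.5,fy=2.5)[:,:,::-1])
bar(c,(45,100,40),(80,255,255),(250,120,295,160),'green now')
E
```

```text
time_s: 1.7
ee_pos: [0.4951, -0.2611, 0.1355]
tool_rot: [-3.123, -0.319, 0.001]
wrist_force: [-0.2, 0.2, 0.2]
width: 0.0852
top z 0.04676812434636224 ((494.67376708984375, -265.5983581542969), (110.29373931884766, 110.58292388916016), 43.67103576660156)
scene z 0.04718459172204542 ((494.1609802246094, -262.1728515625), (110.58615112304688, 114.73001861572266), 156.05992126464844)
[ 0.49506549 -0.26114509  0.13550269]
green now px 271.0 133.0 259 ztop 0.0918 rect mm [ 496.6 -256.1] [59.3 23.1] ang 10.2 mean [ 0.4962 -0.2573]
```

View pics/s1.png

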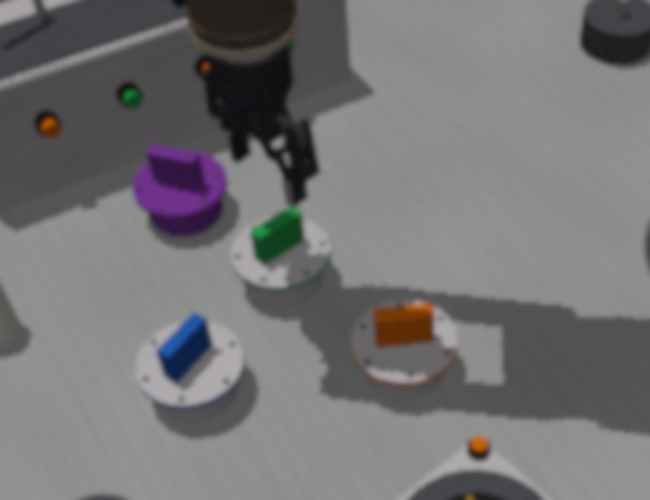

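Picture: the open gripper is at crop (270,150), centred above the green bar at (277,235) and clear of the neighbours. Descending.

```bash
python3 -m creep '[[-0.001,0.002,0.04,0,0.0854],[0,0,0.025,0,0.0854],[0,0,0.013,0,0.0854],[0,0,0.005,0,0.0854]]'; python3 -m creep '[[0,0,0,0,0.0],[0,0,0,0,0.0],[0,0,0,0,0.0],[0,0,0,0,0.0],[0,0,0,0,0.0],[0,0,0,0,0.0],[0,0,0,0,0.0]]' 60
```

```text
time_s: 2.15
ee_pos: [0.4981, -0.2674, 0.0571]
tool_rot: [3.121, 0.327, 0.011]
wrist_force: [-0.1, 0.5, 0.9]
width: 0.0855
time_s: 2.85
ee_pos: [0.4998, -0.2684, 0.0616]
tool_rot: [3.118, 0.329, 0.017]
wrist_force: [-0.4, -0.3, -4.7]
width: 0.0167
```

Grip is a bit high, so I'll reopen slightly and take the bar lower.

```bash
python3 -m creep '[[0,0,0,0,0.05],[0,0,0,0,0.05],[0,0,0.006,0,0.05],[0,0,0.004,0,0.05],[0,0,0,0,0.05]]'; python3 -m creep '[[0,0,0.001,0,0.0],[0,0,0.0,0,0.0],[0,0,0,0,0.0],[0,0,0,0,0.0],[0,0,0,0,0.0]]' 80
```

```text
time_s: 3.35
ee_pos: [0.5004, -0.2688, 0.0511]
tool_rot: [3.117, 0.329, 0.018]
wrist_force: [-0.4, -0.1, 0.2]
width: 0.0502
time_s: 3.85
ee_pos: [0.5002, -0.2685, 0.05]
tool_rot: [3.118, 0.329, 0.017]
wrist_force: [0.5, -0.4, -1.9]
width: 0.0171
```

```bash
python3 -m creep '[[0,0,-0.02,0,0],[0,0,-0.03,0,0],[0,0,-0.03,0,0],[0,0,-0.03,0,0],[0,0,-0.015,0,0],[0,0,0,0,0]]'; python3 - <<'E'
from h import *
s=bot.state(); M=R.from_rotvec(s['tool_rot']).as_matrix(); print(M.round(4),s['wrist_force'],s['torque'])
print('bar deg',np.degrees(np.arctan2(M[1,0],M[0,0])),'to go',M.T@(np.array([.5105,.156,.18])-s['ee_pos']))
E
```

```text
time_s: 4.45
ee_pos: [0.497, -0.267, 0.1773]
tool_rot: [3.121, 0.329, 0.01]
wrist_force: [-0.4, -0.6, -4.1]
width: 0.0169
[[ 0.978   0.2085  0.007 ]
 [ 0.2085 -0.978  -0.0025]
 [ 0.0063  0.0039 -1.    ]] [-0.36612843 -0.63149731 -4.1143753 ] [ 0.02098781 -0.00638349 -0.00834366]
bar deg 12.035683749663761 to go [ 0.10146149 -0.41090248 -0.00364588]
```

```bash
python3 -m creep '[[0.005,-0.02,0,0,0],[0.0105,-0.0425,0,0,0],[0.0105,-0.0425,0,0,0],[0.0105,-0.0425,0,0,0],[0.0105,-0.0425,0,0,0],[0.0105,-0.0425,0,0,0],[0.0105,-0.0425,0,0,0],[0.0105,-0.0425,0,0,0],[0.0105,-0.0425,0,0,0],[0.007,-0.03,0,0,0],[0.003,-0.01,0,0,0],[0,0,0,0,0]]'; cat > st.py <<'E'
from h import *
s=bot.state(); M=R.from_rotvec(s['tool_rot']).as_matrix(); print(s['time_s'],s['ee_pos'].round(4) if hasattr(s['ee_pos'],'round') else s['ee_pos'],'F',np.round(s['wrist_force'],1),'T',np.round(s['torque'],2),'w',s['width'])
print('bar deg',np.degrees(np.arctan2(M[1,0],M[0,0])).round(2),'toolz',M[:,2].round(4),'to go',(M.T@(np.array([.5105,.156,.106])-s['ee_pos'])).round(4))
E
python3 st.py
```

```text
time_s: 5.65
ee_pos: [0.5056, 0.1589, 0.1631]
tool_rot: [3.121, 0.324, -0.007]
wrist_force: [0.4, -0.5, -4.1]
width: 0.017
5.65 [0.5056 0.1589 0.1631] F [ 0.4 -0.5 -4.1] T [-0.04 -0.04  0.07] w 0.016964774601369935
bar deg 11.87 toolz [-0.0038 -0.004  -1.    ] to go [0.0044 0.0037 0.0571]
```

Take a look from both cameras to measure the carrier's axis relative to the spindle.

```bash
cat > fl.py <<'E'
from m import *
def flange(c,n,cx,cy,zf,save=None):
    w=cloud(c); near=np.hypot(w[...,0]-cx,w[...,1]-cy)<.075
    m=(near&(abs(w[...,2]-zf)<.010)).astype(np.uint8)
    k=max(cv2.findContours(m,0,1)[0],key=cv2.contourArea)[:,0]; P=w[m>0]
    A=np.c_[P[:,:2],np.ones(len(P))]; co=np.linalg.lstsq(A,P[:,2],rcond=None)[0]
    q=np.array([ray(c,u,v,zf) for u,v in cv2.convexHull(k)[:,0]])[:,:2].astype(np.float32)
    e=cv2.fitEllipse(q*1000); print(n,'flange zmed',np.median(P[:,2]).round(4),'slope',co[:2].round(3),'centre',np.round(e[0],1),'axes',np.round(e[1],1))
E
python3 - <<'E'
from fl import *
s=bot.state(); zf=s['ee_pos'][2]-.004
for n in('top','scene'):
    c=cam(n)
    if n=='scene': cv2.imwrite('pics/s2.png',cv2.resize(c['frame'][130:330,230:470],None,fx=3,fy=3)[:,:,::-1])
    else: cv2.imwrite('pics/t2.png',cv2.resize(c['frame'][130:280,180:380],None,fx=3,fy=3)[:,:,::-1])
    try: flange(c,n,*s['ee_pos'][:2],zf)
    except Exception as e: print(n,e)
E
```

```text
top max() iterable argument is empty
scene flange zmed 0.1595 slope [-0.022 -0.009] centre [502.  158.1] axes [110. 112.]
```

View pics/s2.png

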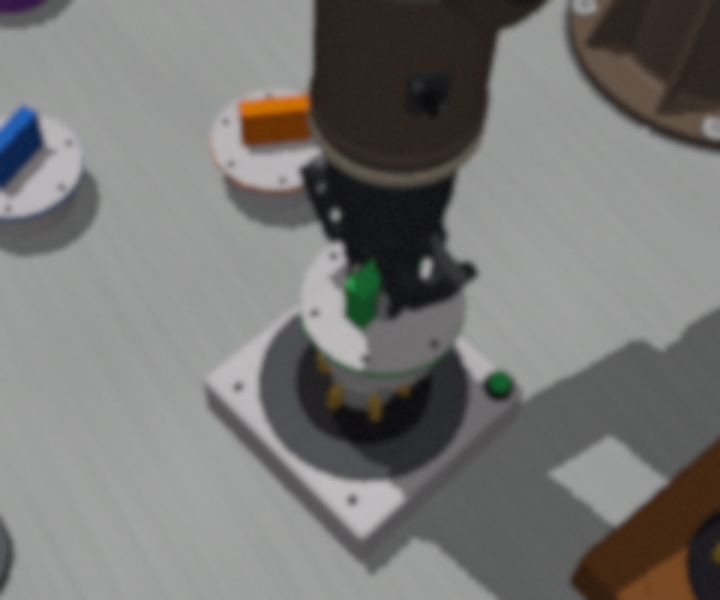

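Picture: the carrier hangs above the spindle, flange at crop (383,300), a few mm towards the robot from the axis. By the scene camera I need about +7.5 mm tool x and +3.4 mm tool y.

```bash
python3 -m creep '[[0.004,0.002,0,0,0],[0.0035,0.0014,0.004,0,0],[0,0,0.003,0,0],[0,0,0,0,0]]'; python3 st.py; python3 - <<'E'
from fl import *
s=bot.state(); c=cam('scene'); flange(c,'scene',*s['ee_pos'][:2],s['ee_pos'][2]-.004)
E
```

```text
time_s: 6.15
ee_pos: [0.5145, 0.1515, 0.1552]
tool_rot: [3.121, 0.315, -0.008]
wrist_force: [0.6, -0.5, -4.4]
width: 0.0171
6.15 [0.5145 0.1515 0.1552] F [ 0.6 -0.5 -4.4] T [0.   0.01 0.01] w 0.017067749775485423
bar deg 11.53 toolz [-0.0048 -0.0049 -1.    ] to go [-0.0027 -0.0054  0.0491]
scene flange zmed 0.1517 slope [-0.016 -0.012] centre [510.8 151.3] axes [110.1 112.3]
```

```bash
python3 -m creep '[[0.0005,-0.004,0,0,0],[0,0,0.003,0,0],[0,0,0.003,0,0],[0,0,0,0,0]]'; python3 st.py; python3 - <<'E'
from fl import *
s=bot.state(); c=cam('scene'); flange(c,'scene',*s['ee_pos'][:2],s['ee_pos'][2]-.004)
E
```

```text
time_s: 6.6
ee_pos: [0.5141, 0.1557, 0.149]
tool_rot: [3.121, 0.315, -0.008]
wrist_force: [0.2, -0.4, -4.8]
width: 0.0169
6.6 [0.5141 0.1557 0.149 ] F [ 0.2 -0.4 -4.8] T [-0.04 -0.03  0.  ] w 0.01690747182093292
bar deg 11.51 toolz [-0.0043 -0.0048 -1.    ] to go [-0.0033 -0.0012  0.043 ]
scene flange zmed 0.1455 slope [-0.015 -0.008] centre [510.3 155.5] axes [110.3 112.2]
```

```bash
python3 -m creep '[[0,-0.0005,0.004,0,0],[0,0,0.004,0,0],[0,0,0.004,0,0],[0,0,0.003,0,0],[0,0,0.003,0,0],[0,0,0,0,0]]'; python3 st.py
```

```text
time_s: 7.25
ee_pos: [0.5138, 0.1562, 0.1293]
tool_rot: [3.121, 0.315, -0.008]
wrist_force: [0.4, -0.1, -4.5]
width: 0.017
7.25 [0.5138 0.1562 0.1293] F [ 0.4 -0.1 -4.5] T [ 0.02 -0.03  0.  ] w 0.017044692558585373
bar deg 11.52 toolz [-0.0045 -0.0049 -1.    ] to go [-0.0032 -0.0006  0.0234]
```

```bash
python3 -m creep '[[0,0,0.002,0,0],[0,0,0.002,0,0],[0,0,0.002,0,0],[0,0,0,0,0]]'; python3 st.py
```

```text
time_s: 7.65
ee_pos: [0.514, 0.1562, 0.1229]
tool_rot: [3.121, 0.315, -0.007]
wrist_force: [-0.5, -0.1, -4.3]
width: 0.0172
7.65 [0.514  0.1562 0.1229] F [-0.5 -0.1 -4.3] T [0.01 0.06 0.03] w 0.017246386328117064
bar deg 11.52 toolz [-0.0043 -0.0048 -1.    ] to go [-0.0034 -0.0006  0.0169]
```

It has passed the unmeshed height with no contact force, so it is meshing. Continue.

```bash
python3 -m creep '[[0,0,0.003,0,0],[0,0,0.003,0,0],[0,0,0.003,0,0],[0,0,0.002,0,0],[0,0,0,0,0]]'; python3 st.py
```

```text
time_s: 8.15
ee_pos: [0.514, 0.1561, 0.111]
tool_rot: [3.121, 0.315, -0.007]
wrist_force: [0.6, -0.4, -4.2]
width: 0.0172
8.15 [0.514  0.1561 0.111 ] F [ 0.6 -0.4 -4.2] T [ 0.06 -0.   -0.05] w 0.017164557974534374
bar deg 11.52 toolz [-0.0041 -0.0048 -1.    ] to go [-0.0034 -0.0006  0.005 ]
```

```bash
python3 -m creep '[[0,0,0.002,0,0],[0,0,0.0015,0,0],[0,0,0.001,0,0],[0,0,0,0,0]]'; python3 st.py;  python3 -m creep '[[0,0,0.001,0,0],[0,0,0,0,0]]'; python3 st.py
```

```text
time_s: 8.55
ee_pos: [0.5141, 0.1562, 0.1063]
tool_rot: [3.121, 0.315, -0.007]
wrist_force: [-1.9, -0.1, -0.7]
width: 0.0169
8.55 [0.5141 0.1562 0.1063] F [-1.9 -0.1 -0.7] T [-0.02  0.21 -0.03] w 0.01688190116591671
bar deg 11.52 toolz [-0.0039 -0.0047 -1.    ] to go [-0.0036 -0.0006  0.0003]
time_s: 8.75
ee_pos: [0.5141, 0.1561, 0.1065]
tool_rot: [3.121, 0.315, -0.006]
wrist_force: [0.1, 0.9, -3.5]
width: 0.0173
8.75 [0.5141 0.1561 0.1065] F [ 0.1  0.9 -3.5] T [ 0.03 -0.03  0.02] w 0.017334343936309414
bar deg 11.53 toolz [-0.0034 -0.0046 -1.    ] to go [-0.0035 -0.0006  0.0005]
```

```bash
python3 -m creep '[[0,0,0.002,0,0],[0,0,0.002,0,0],[0,0,0.002,0,0]]'; python3 st.py; python3 - <<'E'
from fl import *
s=bot.state(); c=cam('scene'); flange(c,'scene',*s['ee_pos'][:2],.102)
cv2.imwrite('pics/s3.png',cv2.resize(c['frame'][180:320,270:430],None,fx=4,fy=4)[:,:,::-1])
E
```

```text
time_s: 9.05
ee_pos: [0.5139, 0.1561, 0.106]
tool_rot: [3.122, 0.315, -0.003]
wrist_force: [-14.6, -4.6, 44.5]
width: 0.0173
9.05 [0.5139 0.1561 0.106 ] F [-14.6  -4.6  44.5] T [-0.45  1.85 -0.01] w 0.01727122757914382
bar deg 11.53 toolz [-0.0014 -0.0042 -1.    ] to go [-0.0033 -0.0006 -0.    ]
scene flange zmed 0.1027 slope [-0.011 -0.008] centre [511.1 156.6] axes [109.  110.4]
```

View pics/s3.png

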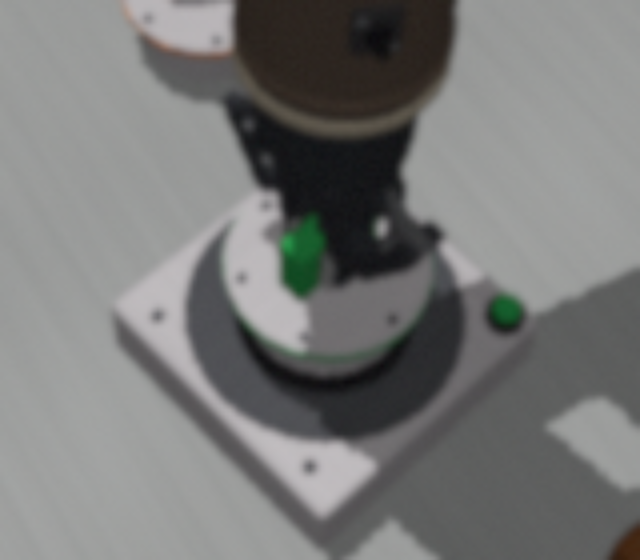

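Picture: the carrier sits on the black seat, flange at crop (325,275), with no spindle visible. It stopped hard at the expected height (44 N at TCP z 0.106). Now relieve the push, open, retreat and check.

```bash
python3 -m creep '[[0,0,0,0,0],[0,0,0,0,0]]'; python3 -m creep '[[0,0,0,0,0.03],[0,0,0,0,0.05],[0,0,0,0,0.06],[0,0,0,0,0.06],[0,0,0,0,0.06]]'; python3 -m creep '[[0,0,-0.01,0,0.06],[0,0,-0.02,0,0.06],[0,0,-0.03,0,0.06],[0,0,-0.04,0,0.06],[0,0,-0.04,0,0.06],[0,0.03,0,0,0.06],[0,0.045,0,0,0.06],[0,0.045,0,0,0.06],[0,0.045,0,0,0.06],[0,0.03,0,0,0.06],[0,0,0,0,0.06],[0,0,0,0,0.06]]'; python3 - <<'E'
from fl import *
G=((45,100,40),(80,255,255));A=((3,150,100),(16,255,255));B=((100,120,60),(125,255,255))
for n in('scene','top'):
    c=cam(n); np.savez(n+'3.npz',**c)
    try: flange(c,n,.5105,.156,.102)
    except Exception as e: print(e)
    sx=(290,190,385,275) if n=='scene' else (245,180,288,220)
    for col,r,nm in((G,sx,'green'),(A,{'top':(322,203,364,245),'scene':(300,155,345,195)}[n],'amber'),(B,{'top':(350,143,392,185),'scene':(213,160,260,205)}[n],'blue')):
        try: bar(c,*col,r,n+' '+nm)
        except Exception as e: print(nm,e)
c=np.load('scene3.npz')['frame']; cv2.imwrite('pics/s4.png',cv2.resize(c[100:320,190:450],None,fx=2.5,fy=2.5)[:,:,::-1])
E
```

```text
time_s: 9.3
ee_pos: [0.5143, 0.1562, 0.107]
tool_rot: [3.122, 0.315, 0.0]
wrist_force: [-0.3, 0.5, -3.4]
width: 0.0171
time_s: 9.8
ee_pos: [0.5148, 0.1563, 0.1065]
tool_rot: [3.122, 0.315, 0.001]
wrist_force: [-0.6, 0.8, -0.5]
width: 0.0599
time_s: 11.0
ee_pos: [0.5553, -0.0408, 0.2623]
tool_rot: [3.12, 0.319, 0.011]
wrist_force: [-0.5, -0.0, -0.3]
width: 0.0603
scene flange zmed 0.1027 slope [-0.002 -0.003] centre [510.  155.5] axes [110.4 112.4]
scene green px 352.0 239.0 372 ztop 0.1474 rect mm [512.8 158.3] [59.6 18.8] ang 12.1 mean [0.5127 0.1582]
scene amber px 321.0 166.0 131 ztop 0.0924 rect mm [445.8 -77.5] [19.  55.6] ang 66.8 mean [ 0.4461 -0.0776]
scene blue px 233.0 178.0 290 ztop 0.092 rect mm [ 644.9 -164.9] [61.  18.6] ang 26.4 mean [ 0.6455 -0.1653]
top flange zmed 0.1024 slope [-0.001  0.002] centre [510.3 153.4] axes [106.5 111.8]
top green px 267.0 195.0 93 ztop 0.1507 rect mm [508.8 152.2] [56.3 14.6] ang 12.1 mean [0.5082 0.1519]
amber too many indices for array: array is 1-dimensional, but 2 were indexed
top blue px 373.0 162.0 64 ztop 0.0944 rect mm [ 637.9 -173. ] [47.7 14.1] ang 28.0 mean [ 0.6359 -0.1746]
  return np.nanmean(a, axis, out=out, keepdims=keepdims)
```

View pics/s4.png

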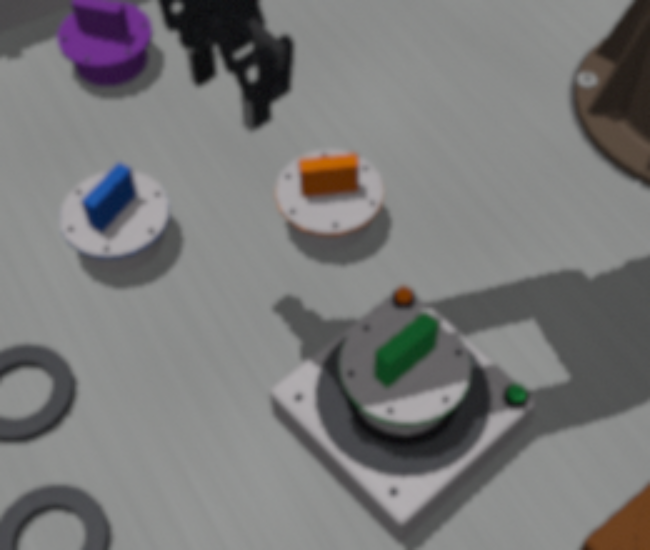

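Picture: the green carrier sits level on the seat at crop (405,370). The gripper is well clear at (230,60), and amber and blue are untouched.

```bash
python3 -c "
from rig import bot
print(bot.state()['joint_vel']); print(bot.close_job())"
```

```text
[ 0.01802841  0.00162444  0.00494215  0.0033114  -0.00423047  0.00135789]
the job is handed in; nothing more can be done
None
```

The green carrier is on the station's spindle, meshed, fully home and level on the black seat. I gripped it by its bar, lowered it with its bar along a pair of teeth at about 11.5°, let go and moved clear. The teeth did not catch, so no rocking was needed. The job was handed in after about 11 s.

**Last checks**
- **Height:** the flange top is at 0.1025 m, against 0.102 m expected when home on a seat measured at 0.056 m. It stopped firmly there under a 44 N downward push.
- **Level and centre:** flange slope is 0.003 or less in both views. The scene view puts its centre within about 1 mm of the seat centre.
- **Other carriers:** in the scene view the amber and blue carriers are where they started, to within 0.5 mm.

**Disagreements and gaps**
- **Between cameras:** they differ by 2–6 mm. The top view put the flange centre 2.5 mm off in y, so I relied on the scene camera.
- **Top view at the end:** the amber carrier was not visible, and the blue one read about 7 mm off, probably because the arm partly hid it.
- **First grip:** it was too high on the bar, so I reopened and took it again about 10 mm lower before lifting.

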